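Scoop beads into the empty gourd bowl on the index table

TASK

Push the post on the round index table so that the table turns anticlockwise by one step and clicks in with the empty gourd bowl at the filling mark. Then take the scoop from the cork mat, scoop beads from the sloping chute with it and tip at least three of them into that bowl, without touching beads with the gripper and without spilling any elsewhere. Last, lay the emptied scoop flat on the cork mat again and let go; leave the gourd, the jar and the flat box where they are.

Things in the scene. Friction and masses are not known exactly. Their poses are not given: they have to be found in the camera images.
- turntable (a joint): angle of the index table, a plywood disc 300 mm across, top 34 mm above the bench, turning about carousel's z; grows anticlockwise seen from above. A spring detent holds it at 0 (start) and at 1.571 (a quarter turn on). Leaving a detent takes up to 2 N at the push post; once past half way (0.785) the spring pulls it on into the next detent. It cannot turn beyond these two.
- carousel: fixed steel base of the index table; origin on the bench on the turning axis. Its y axis points at the filling mark. The disc carries four tan gourd bowls, 100 mm across, 46 mm high, centred 90 mm from the axis a quarter turn apart, rims 80 mm above the bench: three full of beads, one empty. The empty one is on carousel's +x side (far from the robot) at joint 0, on the +y side at 1.571.
- post_top (a point): centre of the top of the push post, an upright round wooden post 16 mm across on the disc, 135 mm from the axis, midway between two full bowls (at 135 degrees from carousel's x axis when the joint is 0). Its top is 132 mm above the bench, 52 mm above the bowl rims. It turns with the disc.
- mark (a point): top of the filling mark, a small bare steel upright 16 x 12 mm and 50 mm high on the bench beside the disc, 172 mm from the turning axis on carousel's +y side.
- bowl (a point): middle of the inside of the empty bowl, on its axis, 58 mm above the bench; 22 mm below the rim, 19 mm above the inner floor; turns with the disc. Inside the bowl is about 90 mm across at the rim.
- scoop: hand scoop, 0.16 kg: steel pan, flat floor 70 (x) by 56 mm (y), 3 mm thick, sides 28 mm high, back wall 34 mm, open at the front (+x). A wooden handle of 18 (y) by 20 mm section runs from the top of the back wall backwards and up at 45 degrees, 85 mm long. Origin: centre of the pan's underside; z up. It lies flat on the mat, handle towards the robot.
- scoop_grip (a point): grip point on the handle's axis, at scoop (-73, 0, 59) mm; the handle is 18 mm wide here, across the scoop's y.
- scoop_nose (a point): middle of the front edge of the pan's underside, at scoop (35, 0, 0) mm.
- scoop_mid (a point): middle of the inside of the pan, at scoop (0, 0, 16) mm.
- mat: fixed cork mat, 200 mm (x) by 120 mm (y), 4 mm thick; origin at the centre of its underside, on the bench.
- bin: fixed wooden bead chute, a trough sloping down 22 degrees towards its own +x (away from the robot). Origin on the bench under its middle; y across. Floor 190 mm long along the slope, 70 mm wide inside; side walls 45 mm, low end wall 60 mm high, square to the floor, 6 mm thick; upper end open. The beads lie together in the lowest 75 mm.
- bin_low (a point): where the chute's floor meets its low end wall, in the middle of the width, at bin (85, 0, 14) mm; the floor rises from here towards bin -x at 22 degrees.
- gourd: bystander: tan bottle gourd, 120 mm across, 193 mm tall, origin at its foot.
- jar: bystander: white jar, 68 mm across, 100 mm tall, origin at its foot.
- clearbox: bystander: closed flat grey box with white lid, 112 x 82 x 32 mm, origin under its centre.
- bead0: chunky turned wooden bead, a barrel 24 mm across and 22 mm long with wide chamfers, 10 g, slippery; one of six alike in the chute. Origin at its centre; z along its hole.
- bead1: chunky turned wooden bead, a barrel 24 mm across and 22 mm long with wide chamfers, 10 g, slippery; one of six alike in the chute. Origin at its centre; z along its hole.
- bead2: chunky turned wooden bead, a barrel 24 mm across and 22 mm long with wide chamfers, 10 g, slippery; one of six alike in the chute. Origin at its centre; z along its hole.
- bead3: chunky turned wooden bead, a barrel 24 mm across and 22 mm long with wide chamfers, 10 g, slippery; one of six alike in the chute. Origin at its centre; z along its hole.
- bead4: chunky turned wooden bead, a barrel 24 mm across and 22 mm long with wide chamfers, 10 g, slippery; one of six alike in the chute. Origin at its centre; z along its hole.
- bead5: chunky turned wooden bead, a barrel 24 mm across and 22 mm long with wide chamfers, 10 g, slippery; one of six alike in the chute. Origin at its centre; z along its hole.
Not all that is in view belongs to the job. What is shaped like the scoop but pink or yellow is not meant.

How it is judged:
By the outcome, as a careful person would: the job done as asked, in the order asked, and still so for the second after the job is handed in, with the robot touching nothing.
It also fails if it takes over 72 s, if anything falls off the work surface, if the arm or the gripper's body presses on something with over 40 N, if the wrist force passes 120 N, or if a joint passes its speed limit or range.

ROBOT

A 7-joint arm with a two-finger parallel gripper is mounted at the origin on the work surface. World frame = base frame: x ahead of the robot, y to its left, z up, the work surface at z = 0. Lengths are in m, angles in rad, forces in N, time in s.
With the tool pointing down it reaches from about 0.425 to 0.95 m from the base axis. Payload 4.7 kg.
Tool frame: the origin (TCP) lies at the very end of the fingers, on their centre line; the grasp point (between the pads) lies 19 mm behind it (ctrl.pinch_z is the z of the grasp point in the tool frame, in m); z points along the fingers, y is the line along which they close (so a half turn about z gives the same grasp; the last joint's range is limited). The gripper opens to 85 mm and grips with 20 to 120 N. Pads are 22 mm wide; open, the fingers measure 114 mm over their backs; the gripper's body (76 mm by 85 mm) begins 54 mm behind the grasp point. The pads swing forward as they close: fully open they stand 13 mm farther back than shut.
Start: joints at [1.12, 0.469, -0.049, 1.532, 0.024, 1.141, -0.082], TCP at [0.276, -0.616, 0.231] pointing down, gripper open.
Joint ranges: [-2.59, 2.59], [-0.33, 1.99], [-1.39, 1.29], [0.1, 2.45], [-1.04, 4.18], [0.21, 1.99], [-2.66, 2.66]. Speed limits (rad/s): [2.57, 2.57, 3.14, 3.14, 3.14, 3.14, 3.14].

INTERFACE

Orientations are given as [roll, pitch, yaw] about the fixed x, y, z axes, in that order (R = Rz(yaw) Ry(pitch) Rx(roll)).
In Python, from cell import readout, imaging, job, ctrl gives the robot as it stands.
- The arm moves only by the tool jog_arm, never from a script. Its argument "rows" is a list of rows, each an object of numbers: "ax", "ay", "az": the turn, a rotation vector about the world's x, y, z in degrees; "x", "y", "z": the shift along the world's x, y, z in m; "hand": the opening, from 0 (shut) to 1 (fully open). In form: [{"ax": .., "ay": .., "az": .., "x": .., "y": .., "z": .., "hand": ..}, ...]. A call has 1 to 5 rows; each row shifts and turns the commanded pose from where the row before left it; what a row does not reach is not made up. A row lasts 1/8 s, in which the tool goes at most 62.5 mm and 10.7 degrees, less where a joint would pass 70% of its speed; a pose out of reach is approached as far as the arm can. A call with a gripper value outside its range is refused whole. The fingers move at their own pace and stop on an object; "force" is the grip in N (left out, the last holds). Time passes only in rows, so rows that do not move let the fingers close. It gives the time, the measured TCP pose, the force, the opening and the grip force at its end, in the units of the state.
- readout.observe(): the state, without advancing time (a new reading comes with each control period).
- imaging.snapshot(name): name is "scene" or "side" or "wrist"; returns a dict with "pixels" (420x560x3 uint8, red, green, blue), "camera_matrix" (3x3 intrinsics, pixels), "position" and "attitude" of the camera in the world; the wrist camera has in their place "tool_from_camera" (4x4, takes a point from camera to tool coordinates, whose origin is the TCP and whose axes are the flange's). Camera axes: x right, y down, z forward; pixel columns grow to the right and rows downward; lengths in m; the calibration is good to about 2 mm. A picture is of the moment at which its call begins: read the wrist's pose just before it. There is no depth.
- job.close_job(): hands the job in; it is judged then, once.
Trained networks look in a picture, given as the dict that the camera call returned (one of the last four; its "shot" number tells which), for a name from the list of things; names that differ only in an ending like _2 or _b are one class to them, and where a whole thing is asked for, a point or a joint stands for the part that bears it (a point fixed in the world has none). Each returns a list of dicts, best first, with "conf" (0 to 1); they miss things now and then, are a little off and sometimes report something else, mostly with a low value. They report only what shows in the picture. A call takes as long as a camera call. They do not tell look-alikes from the thing itself.
- imaging.find_in(label, picture): "bbox" ([left, top, width, height] in pixels, round what is visible of it).
- imaging.spot_point(label, picture): "point" ([column, row] in pixels: a listed point, or the origin of a listed thing).
The state is a dict: "clock": time; "q": joint angles; "joint_vel": joint speeds; "effort": joint torques, N m; "eef_pos": TCP position; "tool_rot": TCP orientation; "wrist_force": force on the tool from outside, world axes, zero at the start; "wrist_torque": the same for the moment, N m; "width": finger opening in m; "grip_force": force on a finger pad.
Only numpy, scipy, OpenCV 4.12 (cv2) and the standard library are available. Lean on these libraries where they do the work, as an engineer would, in place of code of your own. Each camera call takes 0.05 s, during which the arm holds its last target. There are 200 camera calls.

## Working session

There is one attempt and no reset: what is moved stays moved. The work goes in short steps, Python scripts to look and compute and a tool call to move; the robot and the scene stay as the last step left them, time stands still between calls to the robot, and variables do not carry over. Pictures are saved under pics/ and viewed, at most 10 in all, crops included, and the job is handed in when it is done.

Besides the shell and the picture viewer there is one more tool, called after "Emit:" as name([rows], argument=value, ...), one row to a line, values as JSON. jog_arm: Moves the arm, as the interface text tells. Its arguments: {"type":"object","properties":{"rows":{"type":"array"},"force":{"type":"number"}},"required":["rows"]}

```bash
mkdir -p pics; ls
cat > h.py <<'E'
import numpy as np, cv2, json
from cell import readout, imaging, job, ctrl
from scipy.spatial.transform import Rotation as R
def rot(a):
    a=np.array(a,float)
    if a.shape==(3,3): return a
    if a.shape==(4,): return R.from_quat(a).as_matrix()
    return R.from_euler('xyz',a).as_matrix()
def cam(p,st=None):
    if 'tool_from_camera' in p:
        T=np.array(p['tool_from_camera']); Rt=rot(st['tool_rot'])
        return Rt@T[:3,:3], Rt@T[:3,3]+np.array(st['eef_pos'])
    return rot(p['attitude']), np.array(p['position'])
def ray(p,uv,st=None):
    Rc,c=cam(p,st); d=Rc@np.linalg.solve(np.array(p['camera_matrix']),[uv[0],uv[1],1]); return c,d/np.linalg.norm(d)
def atz(p,uv,z,st=None):
    c,d=ray(p,uv,st); return c+d*(z-c[2])/d[2]
def tri(rs):
    A=sum(np.eye(3)-np.outer(d,d) for c,d in rs); b=sum((np.eye(3)-np.outer(d,d))@c for c,d in rs)
    x=np.linalg.solve(A,b); return x, max(np.linalg.norm(np.cross(x-c,d)) for c,d in rs)
def proj(p,X,st=None):
    Rc,c=cam(p,st); v=np.array(p['camera_matrix'])@(Rc.T@(np.array(X)-c)); return v[:2]/v[2]
def snap(n,f=None):
    st=readout.observe(); p=imaging.snapshot(n)
    if f: cv2.imwrite('pics/'+f,cv2.cvtColor(p['pixels'],cv2.COLOR_RGB2BGR))
    return p,st
E
python3 - <<'E'
from h import *
st=readout.observe(); print(st)
s,_=snap('scene','scene0.png'); d,_=snap('side','side0.png')
print(s['position'],s['attitude'],d['position'],d['attitude'],s.keys())
for l in ['post_top','mark','bowl','scoop','scoop_grip','scoop_nose','scoop_mid','mat','carousel','bin','bin_low','gourd','jar','clearbox']:
    a=imaging.spot_point(l,s)[:3]; b=imaging.spot_point(l,d)[:3]
    print(l,[(np.round(x['point']).tolist(),round(x['conf'],2)) for x in a],[(np.round(x['point']).tolist(),round(x['conf'],2)) for x in b])
    if a and b:
        for x in a:
            for y in b:
                X,e=tri([ray(s,x['point']),ray(d,y['point'])])
                if e<.01: print('   ',X.round(4),round(e,4))
im=np.hstack([s['pixels'],d['pixels']]); im=cv2.cvtColor(im,cv2.COLOR_RGB2BGR)
E
```

```text
pics
{'clock': 0.0, 'q': array([ 1.12008109,  0.46943711, -0.04857797,  1.5337074 ,  0.024132  ,
        1.14097543, -0.08225759]), 'joint_vel': array([-3.12268435e-03, -1.06965295e-04, -5.29337430e-04,  4.44248537e-04,
       -3.93940206e-05,  2.50748249e-06,  1.52933918e-03]), 'effort': array([-8.67194594e-04, -5.10304964e+01, -4.69256903e-02, -2.37714744e+01,
        1.06855924e-02,  7.49525934e-03, -2.48209687e-06]), 'eef_pos': array([ 0.2761101 , -0.61530528,  0.23025858]), 'tool_rot': array([-3.13965492e+00,  1.07574659e-04,  4.21887890e-01]), 'wrist_force': array([ 0.31029178,  0.43863934, -0.17996127]), 'wrist_torque': array([ 0.0414139 , -0.00702157, -0.00889979]), 'grip_force': 0.0, 'width': 0.08560577845661475}
[ 0.83251236 -0.33449597  0.83832796] [-2.52971622e+00  2.48923133e-03  5.44408656e-01] [0.09877929 0.58901439 0.70976491] [-2.31709136  0.01131624 -2.40102504] dict_keys(['pixels', 'camera_matrix', 'position', 'attitude', 'shot'])
post_top [([121.0, 298.0], 0.61)] [([408.0, 154.0], 0.97)]
    [ 0.4318 -0.2455  0.127 ] 0.0051
mark [([194.0, 289.0], 0.73)] [([360.0, 
[... 1285 characters left out ...]
rousel [([162.0, 378.0], 0.9)] [([377.0, 164.0], 0.69)]
    [ 0.5506 -0.3142 -0.0009] 0.0028
bin [([247.0, 250.0], 0.74), ([156.0, 376.0], 0.56)] [([313.0, 224.0], 0.59)]
    [0.5324 0.0167 0.0025] 0.0022
bin_low [([274.0, 261.0], 0.64)] [([289.0, 210.0], 0.97), ([307.0, 205.0], 0.66), ([233.0, 278.0], 0.5)]
    [0.6076 0.0239 0.0092] 0.0017
gourd [([352.0, 241.0], 0.76), ([331.0, 134.0], 0.54), ([275.0, 258.0], 0.46)] [([209.0, 218.0], 0.67)]
    [7.436e-01 1.767e-01 2.000e-04] 0.0009
jar [([331.0, 133.0], 0.79)] [([157.0, 359.0], 0.94)]
    [ 0.5256  0.4907 -0.0011] 0.0024
clearbox [([318.0, 324.0], 0.75), ([304.0, 187.0], 0.6)] [([265.0, 173.0], 0.81)]
    [ 0.77   -0.0537  0.0025] 0.0007
```

View pics/scene0.png

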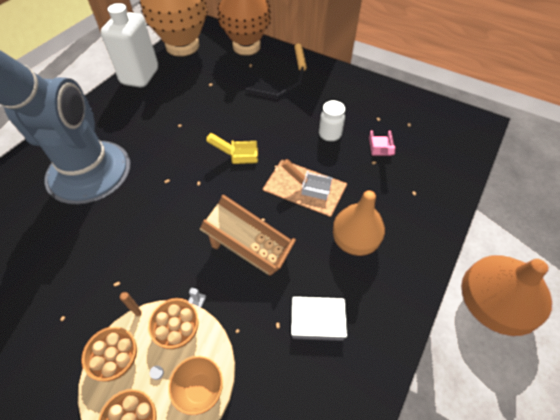

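View pics/side0.png

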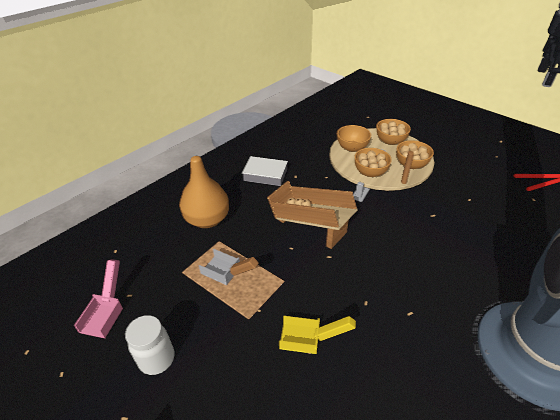

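The real scoop is the grey one on the mat, scene (318,190) and side (218,273). The look-alikes are the yellow one at scene (246,156) and the pink one at (379,146). The empty bowl is at scene (199,385), and the post at (121,298).

```bash
cat >> h.py <<'E'
from scipy.optimize import least_squares
def fit(obs,model,x0):
    """obs: list (pic,st,uv,name); model(x)->dict of name->xyz"""
    f=lambda x: np.concatenate([proj(p,model(x)[n],s)-uv for p,s,uv,n in obs])
    r=least_squares(f,x0,loss='soft_l1',f_scale=2); return r.x, np.abs(r.fun if 0 else f(r.x)).round(1)
def planar(pts):
    def m(x):
        c,s=np.cos(x[2]),np.sin(x[2]); return {k:np.array([x[0]+c*v[0]-s*v[1],x[1]+s*v[0]+c*v[1],v[2]]) for k,v in pts.items()}
    return m
CAR={'post_top':(-.0955,.0955,.132),'mark':(0,.172,.05),'bowl':(.09,0,.058),'carousel':(0,0,0)}
SC={'scoop':(0,0,.004),'scoop_grip':(-.073,0,.063),'scoop_nose':(.035,0,.004),'scoop_mid':(0,0,.02)}
BIN={'bin':(0,0,0),'bin_low':(.085,0,.014)}
E
python3 - <<'E'
from h import *
s,_=snap('scene'); d,_=snap('side')
def ob(l,near):
    o=[]
    for p,n in zip((s,d),near):
        c=[x['point'] for x in imaging.spot_point(l,p)]
        c=[x for x in c if np.hypot(*(np.array(x)-n))<25]
        if c: o.append((p,None,np.array(c[0]),l))
    return o
near={'post_top':((121,298),(408,154)),'mark':((194,289),(360,180)),'bowl':((199,385),(352,139)),'carousel':((162,378),(377,164)),
'scoop':((318,190),(218,273)),'scoop_grip':((288,167),(245,268)),'scoop_nose':((327,194),(207,264)),'scoop_mid':((317,185),(218,266)),'bin':((247,250),(313,224)),'bin_low':((274,261),(289,210))}
for P,x0 in((CAR,[.55,-.31,.24]),(SC,[.59,.27,.2]),(BIN,[.53,.017,.1])):
    o=sum([ob(l,near[l]) for l in P],[])
    x,e=fit(o,planar(P),x0); print(x.round(4),e, [a[3] for a in o])
E
cd pics; python3 -c "
import cv2;a=cv2.imread('scene0.png')[140:290,190:400];b=cv2.imread('side0.png')[140:330,170:380]
a=cv2.resize(a,None,fx=3,fy=3,interpolation=2)[:,:];b=cv2.resize(b,None,fx=3,fy=3,interpolation=2)
cv2.imwrite('c1.png',a);cv2.imwrite('c2.png',b)"
```

```text
[ 0.5482 -0.3143  0.254 ] [1.9 1.  1.7 0.  3.4 0.1 1.7 2.5 0.5 0.1 0.3 0.9 0.5 1.4 0.1 0.6] ['post_top', 'post_top', 'mark', 'mark', 'bowl', 'bowl', 'carousel', 'carousel']
[0.5911 0.2748 0.2835] [0.9 0.4 0.  1.1 0.  3.  0.6 1.4 0.1 2.  1.3 0.8 1.9 1.4 2.3 1. ] ['scoop', 'scoop', 'scoop_grip', 'scoop_grip', 'scoop_nose', 'scoop_nose', 'scoop_mid', 'scoop_mid']
[0.5249 0.0214 0.0683] [0.3 0.5 0.1 1.4 0.1 1.  0.9 0.7] ['bin', 'bin', 'bin_low', 'bin_low']
```

View pics/c1.png

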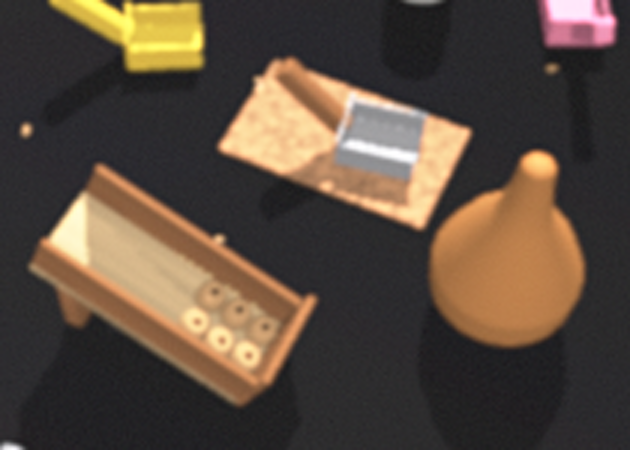

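Emit:
jog_arm([
  {"x": 0.0178, "y": 0.0398, "az": -7, "hand": 0},
  {"x": 0.0178, "y": 0.0398, "az": -7},
  {"x": 0.0178, "y": 0.0398, "az": -7},
  {"x": 0.0178, "y": 0.0398, "az": -7},
  {"x": 0.0178, "y": 0.0398, "az": -7},
])

```text
$.rows[0]: bad value
```

Emit:
jog_arm([
  {"x": 0.0178, "y": 0.0398, "az": -7},
  {"x": 0.0178, "y": 0.0398, "az": -7},
  {"x": 0.0178, "y": 0.0398, "az": -7},
  {"x": 0.0178, "y": 0.0398, "az": -7},
  {"x": 0.0178, "y": 0.0398, "az": -7},
])

```text
$.rows[0]: bad value
```

Emit:
jog_arm([
  {"ax": 0, "ay": 0, "az": -7, "x": 0.0178, "y": 0.0398, "z": 0, "hand": 0},
  {"ax": 0, "ay": 0, "az": -7, "x": 0.0178, "y": 0.0398, "z": 0, "hand": 0},
  {"ax": 0, "ay": 0, "az": -7, "x": 0.0178, "y": 0.0398, "z": 0, "hand": 0},
  {"ax": 0, "ay": 0, "az": -7, "x": 0.0178, "y": 0.0398, "z": 0, "hand": 0},
  {"ax": 0, "ay": 0, "az": -7, "x": 0.0178, "y": 0.0398, "z": 0, "hand": 0},
])

```text
clock: 3.22
eef_pos: [0.366, -0.4155, 0.2316]
tool_rot: [3.141, -0.001, -0.193]
wrist_force: [1.2, -0.4, -0.8]
width: 0.0003
grip_force: 0.0
```

Emit:
jog_arm([
  {"ax": 0, "ay": 0, "az": -7, "x": 0.0178, "y": 0.0398, "z": 0, "hand": 0},
  {"ax": 0, "ay": 0, "az": -7, "x": 0.0178, "y": 0.0398, "z": 0, "hand": 0},
  {"ax": 0, "ay": 0, "az": -7, "x": 0.0178, "y": 0.0398, "z": 0, "hand": 0},
  {"ax": 0, "ay": 0, "az": -7, "x": 0.0178, "y": 0.0398, "z": 0, "hand": 0},
  {"ax": 0, "ay": 0, "az": -7, "x": 0.0178, "y": 0.0398, "z": 0, "hand": 0},
])

```text
clock: 3.85
eef_pos: [0.4549, -0.2165, 0.2316]
tool_rot: [-3.141, -0.001, -0.804]
wrist_force: [1.1, 0.4, 0.4]
width: 0.0001
grip_force: 0.0
```

Emit:
jog_arm([
  {"ax": 0, "ay": 0, "az": 0, "x": 0, "y": 0, "z": -0.044, "hand": 0},
  {"ax": 0, "ay": 0, "az": 0, "x": 0, "y": 0, "z": -0.044, "hand": 0},
  {"ax": 0, "ay": 0, "az": 0, "x": 0, "y": 0, "z": -0.044, "hand": 0},
  {"ax": 0, "ay": 0, "az": 5, "x": -0.0081, "y": -0.0085, "z": 0, "hand": 0},
  {"ax": 0, "ay": 0, "az": 5, "x": -0.0073, "y": -0.0092, "z": 0, "hand": 0},
])

```text
clock: 4.47
eef_pos: [0.4389, -0.2347, 0.0986]
tool_rot: [-3.141, 0.002, -0.621]
wrist_force: [1.4, 1.5, -0.8]
width: 0.0001
grip_force: 1.0
```

Emit:
jog_arm([
  {"ax": 0, "ay": 0, "az": 5, "x": -0.0065, "y": -0.0098, "z": 0, "hand": 0},
  {"ax": 0, "ay": 0, "az": 5, "x": -0.0056, "y": -0.0104, "z": 0, "hand": 0},
  {"ax": 0, "ay": 0, "az": 5, "x": -0.0047, "y": -0.0108, "z": 0, "hand": 0},
  {"ax": 0, "ay": 0, "az": 5, "x": -0.0037, "y": -0.0112, "z": 0, "hand": 0},
  {"ax": 0, "ay": 0, "az": 5, "x": -0.0027, "y": -0.0115, "z": 0, "hand": 0},
])

```text
clock: 5.1
eef_pos: [0.4162, -0.2886, 0.0993]
tool_rot: [-3.14, -0.0, -0.185]
wrist_force: [1.2, 1.8, 0.1]
width: -0.0004
grip_force: 1.2
```

Emit:
jog_arm([
  {"ax": 0, "ay": 0, "az": 5, "x": -0.0017, "y": -0.0117, "z": 0, "hand": 0},
  {"ax": 0, "ay": 0, "az": 5, "x": -0.0007, "y": -0.0118, "z": 0, "hand": 0},
  {"ax": 0, "ay": 0, "az": 5, "x": 0.0003, "y": -0.0118, "z": 0, "hand": 0},
  {"ax": 0, "ay": 0, "az": 5, "x": 0.0013, "y": -0.0117, "z": 0, "hand": 0},
  {"ax": 0, "ay": 0, "az": 5, "x": 0.0023, "y": -0.0115, "z": 0, "hand": 0},
])

```text
clock: 5.72
eef_pos: [0.4174, -0.3481, 0.0995]
tool_rot: [3.141, -0.0, 0.25]
wrist_force: [0.8, 0.8, 0.1]
width: -0.0001
grip_force: 0.0
```

Emit:
jog_arm([
  {"ax": 0, "ay": 0, "az": 5, "x": 0.0033, "y": -0.0113, "z": 0, "hand": 0},
  {"ax": 0, "ay": 0, "az": 5, "x": 0.0043, "y": -0.011, "z": 0, "hand": 0},
  {"ax": 0, "ay": 0, "az": 5, "x": 0.0053, "y": -0.0105, "z": 0, "hand": 0},
  {"ax": 0, "ay": 0, "az": 5, "x": 0.0062, "y": -0.01, "z": 0, "hand": 0},
  {"ax": 0, "ay": 0, "az": 5, "x": 0.007, "y": -0.0095, "z": 0, "hand": 0},
])

```text
clock: 6.35
eef_pos: [0.4436, -0.4006, 0.0994]
tool_rot: [3.141, 0.0, 0.686]
wrist_force: [-0.3, 0.2, -0.5]
width: -0.0002
grip_force: 0.0
```

Emit:
jog_arm([
  {"ax": 0, "ay": 0, "az": 0, "x": -0.004, "y": 0.01, "z": 0.045, "hand": 0},
  {"ax": 0, "ay": 0, "az": 0, "x": 0, "y": 0.01, "z": 0.05, "hand": 0},
  {"ax": 0, "ay": 0, "az": 0, "x": 0, "y": 0.02, "z": 0.05, "hand": 0},
  {"ax": 0, "ay": 0, "az": 0, "x": 0, "y": 0.045, "z": 0, "hand": 0.5},
  {"ax": 0, "ay": 0, "az": -2, "x": 0.005, "y": 0.05, "z": 0, "hand": 1},
])

```text
clock: 6.98
eef_pos: [0.4444, -0.2646, 0.2453]
tool_rot: [3.139, -0.0, 0.646]
wrist_force: [0.6, 1.5, 0.1]
width: 0.0356
grip_force: 0.0
```

Emit:
jog_arm([
  {"ax": 0, "ay": 0, "az": -2, "x": 0.005, "y": 0.05, "z": 0, "hand": 1},
  {"ax": 0, "ay": 0, "az": -2, "x": 0.005, "y": 0.05, "z": 0, "hand": 1},
  {"ax": 0, "ay": 0, "az": -2, "x": 0.005, "y": 0.05, "z": 0, "hand": 1},
  {"ax": 0, "ay": 0, "az": -2, "x": 0.005, "y": 0.05, "z": 0, "hand": 1},
  {"ax": 0, "ay": 0, "az": -2, "x": 0.005, "y": 0.05, "z": 0, "hand": 1},
])

```text
clock: 7.6
eef_pos: [0.4695, -0.0136, 0.2447]
tool_rot: [3.141, -0.001, 0.473]
wrist_force: [0.8, 0.9, 0.1]
width: 0.0853
grip_force: 0.0
```

Run:
```python
from h import *
s,_=snap('scene','scene1.png'); d,_=snap('side')
w,st=snap('wrist','wrist1.png'); print(st['eef_pos'],st['tool_rot'],st['clock'],st['q'].round(2)); print(np.round(w['tool_from_camera'],3))
X=planar(CAR)
for l in ['post_top','bowl']:
    for p in (s,d): print(l,[(np.round(x['point']).tolist(),round(x['conf'],2)) for x in imaging.spot_point(l,p)[:3]])
m={'bowl':(0,.09,.058),'post_top':(-.0955,-.0955,.132)}
for k,v in planar(m)([.5482,-.3143,.254]).items(): print('expect',k,v.round(3),proj(s,v).round(),proj(d,v).round())
for l in ['bin_low','bin','bead0']: print(l,[(np.round(x['point']).tolist(),round(x['conf'],2)) for x in imaging.spot_point(l,w)[:8]])
a=cv2.imread('pics/scene1.png'); b=cv2.imread('pics/wrist1.png'); cv2.imwrite('pics/c3.png',cv2.resize(np.hstack([a,b]),(800,300)))
```

```text
[ 0.4696904  -0.00885397  0.24513575] [-3.14060167e+00 -2.72950570e-03  4.83847260e-01] 7.7 [ 0.48  0.16 -0.61  1.96  0.11  1.05 -1.26]
[[-0.001 -0.962 -0.273  0.069]
 [ 1.    -0.001  0.    -0.001]
 [-0.    -0.273  0.962 -0.142]
 [ 0.     0.     0.     1.   ]]
post_top [([60.0, 399.0], 0.85)]
post_top [([426.0, 120.0], 0.55)]
bowl [([174.0, 327.0], 0.56)]
bowl [([370.0, 165.0], 0.69)]
expect bowl [ 0.526 -0.227  0.058] [175. 326.] [371. 164.]
expect post_top [ 0.48  -0.431  0.132] [ 64. 403.] [429. 117.]
bin_low [([312.0, 42.0], 0.89)]
bin [([278.0, 123.0], 0.89)]
bead0 [([294.0, 40.0], 0.96), ([278.0, 80.0], 0.9), ([322.0, 52.0], 0.88), ([314.0, 70.0], 0.7), ([304.0, 97.0], 0.67), ([287.0, 64.0], 0.6)]
```

View pics/c3.png

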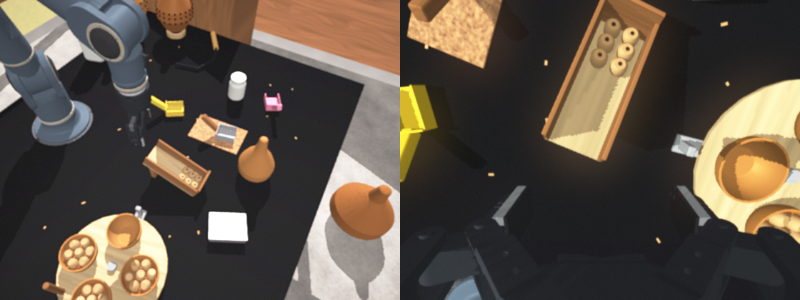

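The wrist view shows the table indexed, with the empty bowl at the mark. The chute is clear, with 6 beads at its low end, around (310,65).

```bash
cat >> h.py <<'E'
def chute():
    c,s=np.cos(np.radians(22)),np.sin(np.radians(22)); L={}
    def P(a,y,h): # a along the slope up from low end, h normal
        return (.085-a*c+h*s, y, .014+a*s+h*c)
    for n,y in (('l',.035),('r',-.035)):
        for m,a in (('lo',0),('up',.19)):
            L[n+m]=P(a,y,0); L[n+m+'t']=P(a,y,.045)
    L['el']=P(0,.035,.06); L['er']=P(0,-.035,.06); L['bin']=(0,0,0); L['bin_low']=(.085,0,.014); return L
E
python3 - <<'E'
from h import *
s,_=snap('scene'); d,_=snap('side'); w,st=snap('wrist')
o=[]
for p,q in((s,None),(d,None),(w,st)):
    for l,n in(('bin',{id(s):(247,250),id(d):(313,224),id(w):(278,123)}),('bin_low',{id(s):(274,261),id(d):(289,210),id(w):(312,42)})):
        c=[x['point'] for x in imaging.spot_point(l,p) if np.hypot(*(np.array(x['point'])-n[id(p)]))<25]
        if c: o.append((p,q,np.array(c[0]),l))
x,e=fit(o,planar(chute()),[.525,.02,.07]); print(x.round(4),e.reshape(-1,2))
im=cv2.cvtColor(w['pixels'],cv2.COLOR_RGB2BGR)
big=cv2.resize(im,None,fx=3,fy=3,interpolation=2)
m=planar(chute())(x); pt=lambda k: tuple(int(v*3) for v in proj(w,m[k],st))
for a,b,c in(('llo','lup',(0,255,0)),('rlo','rup',(0,255,0)),('llot','lupt',(255,0,0)),('rlot','rupt',(255,0,0)),('llo','rlo',(0,255,0)),('lup','rup',(0,255,0)),('el','er',(0,0,255))): cv2.line(big,pt(a),pt(b),c,1)
cv2.imwrite('pics/c4.png',big[0:580,500:1200])
E
```

```text
[0.5258 0.025  0.0504] [[2.1 0. ]
 [0.2 0.3]
 [1.4 3.7]
 [0.2 2.3]
 [0.3 1.1]]
```

View pics/c4.png

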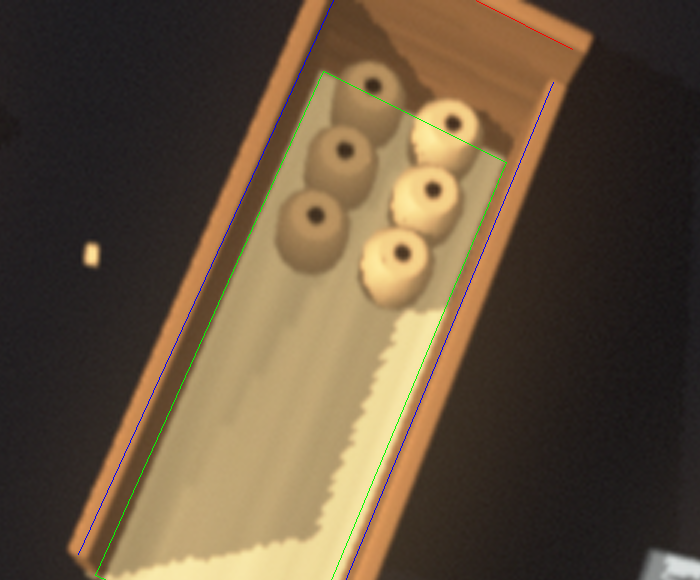

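Run:
```python
from h import *
w,st=snap('wrist'); x=[.5258,.025,.0504]
c,s=np.cos(x[2]),np.sin(x[2]); Rb=np.array([[c,-s,0],[s,c,0],[0,0,1]])
t=np.radians(22); ex=np.array([np.cos(t),0,-np.sin(t)]); n=np.array([np.sin(t),0,np.cos(t)])
for b in imaging.spot_point('bead0',w):
    C,D=ray(w,b['point'],st); C=Rb.T@(C-[x[0],x[1],0]); D=Rb.T@D; o=np.array([.085,0,.014])+.011*n
    k=(o-C)@n/(D@n); P=C+k*D-o; print(np.round(b['point']),round(b['conf'],2),'up %.1f y %.1f'%(-P@ex*1e3,P[1]*1e3))
print(st['clock'])
```

```text
[287.  35.] 0.85 up 12.7 y 18.6
[310.  67.] 0.73 up 32.6 y -14.7
[269.  75.] 0.71 up 58.2 y 19.1
[316.  47.] 0.67 up 10.3 y -12.3
[297.  92.] 0.63 up 61.7 y -12.8
[282.  58.] 0.59 up 36.2 y 14.1
8.55
```

Emit:
jog_arm([
  {"ax": 0, "ay": 0, "az": -3, "x": 0, "y": 0.05, "z": 0, "hand": 1},
  {"ax": 0, "ay": 0, "az": -3, "x": 0, "y": 0.05, "z": 0, "hand": 1},
  {"ax": 0, "ay": 0, "az": -3, "x": 0, "y": 0.05, "z": 0, "hand": 1},
  {"ax": 0, "ay": 0, "az": -2, "x": 0, "y": 0.05, "z": 0, "hand": 1},
  {"ax": 0, "ay": 0, "az": 0, "x": 0, "y": 0.04, "z": 0, "hand": 1},
])

```text
clock: 9.28
eef_pos: [0.4691, 0.2272, 0.2445]
tool_rot: [-3.141, -0.0, 0.283]
wrist_force: [1.2, 0.1, -0.1]
width: 0.0855
grip_force: 0.0
```

```bash
cat > sc.py <<'E'
from h import *
def measure(x0=(.591,.2748,.2835),z=.004,save=None,pts=SC):
    o=[]; m=planar({k:(v[0],v[1],v[2]-.004+z) for k,v in pts.items()})
    for cn in('scene','side','wrist'):
        p,st=snap(cn); st=st if cn=='wrist' else None
        for l in pts:
            g=proj(p,m(x0)[l],st)
            c=[q['point'] for q in imaging.spot_point(l,p) if np.hypot(*(np.array(q['point'])-g))<(45 if st else 20)]
            if c: o.append((p,st,np.array(c[0]),l))
    x,e=fit(o,m,x0); print(x.round(4),[(a[3],b.tolist()) for a,b in zip(o,e.reshape(-1,2))])
    for l in pts:
        r=[ray(a[0],a[2],a[1]) for a in o if a[3]==l]
        if len(r)>1: print(l,*tri(r))
    if save:
        im=cv2.resize(cv2.cvtColor(p['pixels'],cv2.COLOR_RGB2BGR),None,fx=1.4,fy=1.4)
        for a in o:
            if a[1] is not None: cv2.circle(im,tuple(int(v*1.4) for v in a[2]),4,(255,0,255),1)
        for k,v in m(x).items(): cv2.circle(im,tuple(int(q*1.4) for q in proj(p,v,st)),3,(0,255,0),1)
        cv2.imwrite('pics/'+save,im)
    return x
if __name__=='__main__': measure(save='sc1.png'); print(readout.observe()['clock'])
E
python3 sc.py
```

```text
[0.5912 0.2731 0.2162] [('scoop', [0.0, 1.6]), ('scoop_grip', [0.1, 0.2]), ('scoop_nose', [1.5, 0.3]), ('scoop_mid', [1.6, 0.2]), ('scoop', [1.4, 1.3]), ('scoop_grip', [0.3, 1.3]), ('scoop_nose', [0.4, 0.3]), ('scoop_mid', [0.8, 1.6]), ('scoop', [3.5, 0.3]), ('scoop_grip', [0.3, 0.6]), ('scoop_nose', [2.7, 0.8]), ('scoop_mid', [0.3, 3.1])]
scoop [ 0.59214626  0.27069622 -0.00182528] 0.0017174021983080684
scoop_grip [0.51967552 0.25845172 0.06046649] 0.0007387126060204127
scoop_nose [0.62673031 0.28178719 0.00342552] 0.0026397950643573943
scoop_mid [0.59141304 0.27229816 0.02295077] 0.004340564938274767
10.025
```

View pics/sc1.png

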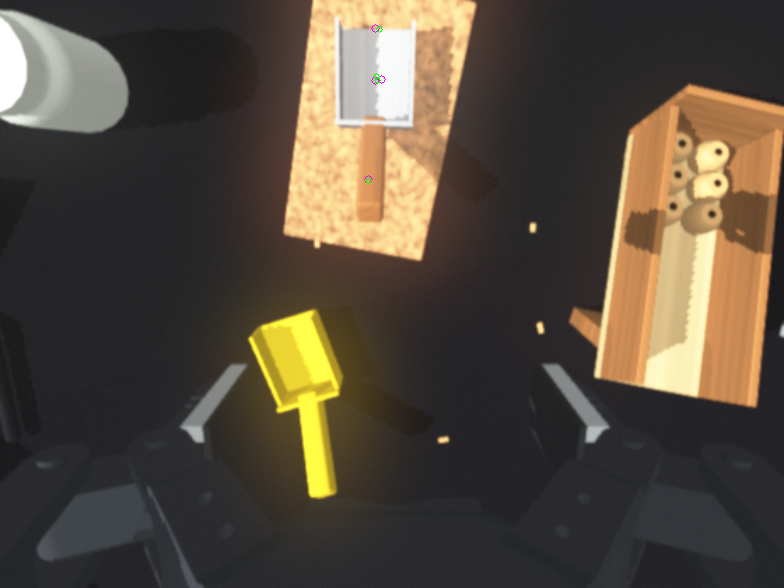

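Emit:
jog_arm([
  {"ax": 0, "ay": 0, "az": -3.6, "x": 0.01, "y": 0.0075, "z": -0.035, "hand": 1},
  {"ax": 1.63, "ay": -7.3, "az": 0, "x": 0.01, "y": 0.0075, "z": -0.035, "hand": 1},
  {"ax": 1.64, "ay": -7.3, "az": 0, "x": 0.01, "y": 0.0075, "z": -0.035, "hand": 1},
  {"ax": 0, "ay": 0, "az": 0, "x": 0, "y": 0, "z": 0, "hand": 0.7},
])

```text
clock: 10.52
eef_pos: [0.4959, 0.2462, 0.1366]
tool_rot: [3.138, -0.254, 0.223]
wrist_force: [0.8, -0.1, 0.7]
width: 0.0697
grip_force: 0.0
```

Run:
```python
from h import *
st=readout.observe(); r=rot(st['tool_rot']); print(st['eef_pos'],r.round(3),st['q'].round(2),st['clock'],ctrl.pinch_z)
w,st=snap('wrist')
for l in('scoop_grip','scoop','scoop_mid','scoop_nose'): print(l,[(np.round(q['point']).tolist(),round(q['conf'],2)) for q in imaging.spot_point(l,w)[:2]], proj(w,planar(SC)([.5912,.2731,.22])[l],st).round())
```

```text
[0.49589692 0.24619267 0.13664519] [[ 0.944  0.22   0.245]
 [ 0.214 -0.975  0.052]
 [ 0.251  0.003 -0.968]] [-0.11  0.34 -0.58  2.07  0.52  0.61 -2.38] 10.525 -0.0187
scoop_grip [([274.0, 208.0], 0.67)] [275. 208.]
scoop [([276.0, 124.0], 0.87)] [276. 124.]
scoop_mid [([271.0, 117.0], 0.93), ([273.0, 82.0], 0.55)] [276. 119.]
scoop_nose [([274.0, 81.0], 0.92), ([197.0, 345.0], 0.85)] [276.  84.]
```

Emit:
jog_arm([
  {"ax": -1.63, "ay": 7.3, "az": 0, "x": 0.012, "y": 0.006, "z": 0, "hand": 0.7},
  {"ax": -1.64, "ay": 7.3, "az": 0, "x": 0.012, "y": 0.006, "z": 0, "hand": 0.7},
  {"ax": 0, "ay": 0, "az": 0, "x": 0, "y": 0, "z": -0.04, "hand": 0.7},
  {"ax": 0, "ay": 0, "az": 0, "x": 0, "y": 0, "z": -0.032, "hand": 0.7},
  {"ax": 0, "ay": 0, "az": 0, "x": 0, "y": 0, "z": -0.02, "hand": 0.7},
])

```text
clock: 11.4
eef_pos: [0.5243, 0.2591, 0.0467]
tool_rot: [-3.141, 0.0, 0.218]
wrist_force: [0.8, -0.5, -0.2]
width: 0.0597
grip_force: 0.0
```

Emit:
jog_arm([
  {"ax": 0, "ay": 0, "az": 0, "x": 0, "y": 0, "z": 0, "hand": 0.2},
  {"ax": 0, "ay": 0, "az": 0, "x": 0, "y": 0, "z": 0, "hand": 0.2},
  {"ax": 0, "ay": 0, "az": 0, "x": 0, "y": 0, "z": 0, "hand": 0.1},
  {"ax": 0, "ay": 0, "az": 0, "x": 0, "y": 0, "z": 0, "hand": 0},
  {"ax": 0, "ay": 0, "az": 0, "x": 0, "y": 0, "z": 0, "hand": 0},
], force=110)

```text
clock: 12.02
eef_pos: [0.5244, 0.26, 0.0491]
tool_rot: [-3.142, -0.003, 0.219]
wrist_force: [-0.7, -1.2, 5.9]
width: 0.0162
grip_force: 107.2
```

Emit:
jog_arm([
  {"ax": 0, "ay": 0, "az": 0, "x": 0, "y": 0, "z": 0, "hand": 0.5},
  {"ax": 0, "ay": 0, "az": 0, "x": 0, "y": 0, "z": 0, "hand": 0.5},
  {"ax": 0, "ay": 0, "az": 0, "x": -0.002, "y": -0.001, "z": -0.006, "hand": 0.5},
  {"ax": 0, "ay": 0, "az": 0, "x": -0.002, "y": -0.001, "z": -0.002, "hand": 0.5},
  {"ax": 0, "ay": 0, "az": 0, "x": 0, "y": 0, "z": 0, "hand": 0.4},
])

```text
clock: 12.65
eef_pos: [0.5189, 0.2572, 0.0388]
tool_rot: [3.141, 0.001, 0.219]
wrist_force: [-0.1, -0.2, 0.1]
width: 0.0343
grip_force: 0.0
```

Run:
```python
from h import *
st=readout.observe(); print(st['eef_pos'],st['tool_rot'],st['width'],st['wrist_force'])
from sc import measure
print(measure((.5912,.2731,.22),save='sc2.png'))
```

```text
[0.5188587  0.25719591 0.03884133] [3.14124002e+00 1.06983907e-03 2.19498570e-01] 0.03428464096666832 [-0.11288331 -0.17098075  0.14478889]
[0.5901 0.2754 0.2134] [('scoop', [0.5, 0.3]), ('scoop_grip', [1.3, 2.7]), ('scoop_mid', [0.2, 0.5]), ('scoop', [2.9, 2.0]), ('scoop_nose', [2.3, 0.7]), ('scoop_mid', [0.1, 2.2]), ('scoop', [0.6, 1.6]), ('scoop_grip', [0.6, 3.1]), ('scoop_nose', [0.7, 0.7]), ('scoop_mid', [0.8, 0.4])]
scoop [0.58974845 0.27856048 0.00146294] 0.004702936258337906
scoop_grip [0.51754923 0.2609294  0.06725216] 0.004437086521473456
scoop_nose [0.62193431 0.28059387 0.00650528] 0.0023212781729508142
scoop_mid [0.59113527 0.27382116 0.02278706] 0.0022021645372360564
[0.59012272 0.27543437 0.2134055 ]
```

View pics/sc2.png

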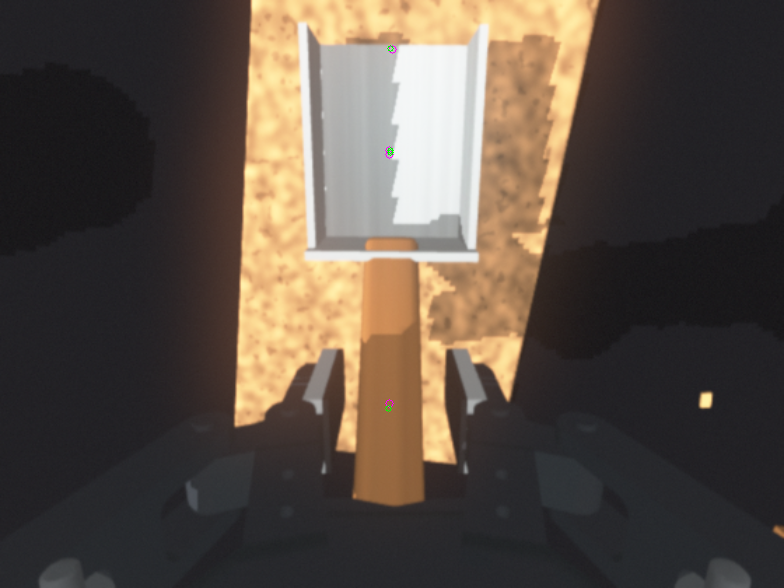

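Emit:
jog_arm([
  {"ax": 0, "ay": 0, "az": 0, "x": 0, "y": 0, "z": 0, "hand": 0.1},
  {"ax": 0, "ay": 0, "az": 0, "x": 0, "y": 0, "z": 0, "hand": 0},
  {"ax": 0, "ay": 0, "az": 0, "x": 0, "y": 0, "z": 0, "hand": 0},
  {"ax": 0, "ay": 0, "az": 0, "x": 0, "y": 0, "z": 0, "hand": 0},
], force=115)

```text
clock: 13.9
eef_pos: [0.5195, 0.2576, 0.0396]
tool_rot: [-3.142, -0.0, 0.219]
wrist_force: [0.3, -0.6, 3.1]
width: 0.0166
grip_force: 112.0
```

Emit:
jog_arm([
  {"ax": 0, "ay": 0, "az": 0, "x": 0, "y": 0, "z": 0.015, "hand": 0},
  {"ax": 0, "ay": 0, "az": 0, "x": 0, "y": 0, "z": 0.03, "hand": 0},
  {"ax": 0, "ay": 0, "az": 0, "x": 0, "y": 0, "z": 0.04, "hand": 0},
  {"ax": 0, "ay": 0, "az": 0, "x": -0.02, "y": -0.01, "z": 0.045, "hand": 0},
  {"ax": 0, "ay": 0, "az": 0, "x": 0, "y": 0, "z": 0, "hand": 0},
])

```text
clock: 14.52
eef_pos: [0.5, 0.2484, 0.1732]
tool_rot: [-3.141, -0.006, 0.22]
wrist_force: [0.1, 0.5, -2.1]
width: 0.0167
grip_force: 112.4
```

```bash
cat > plan.py <<'E'
from h import *
from scipy.spatial.transform import Slerp
TS=np.array([-.0734,-.001,.0348])   # TCP in scoop frame, tool frame = Rx(pi) of scoop at grasp
B=np.array([.5258,.025,.0504])
RTS=R.from_euler('x',np.pi)
def tcp(o,Rs): return np.array(o)+Rs.apply(TS), Rs*RTS
def S(pitch,yaw): return R.from_euler('ZY',[yaw,pitch],degrees=True)
def chp(a,h,y,pitch,dy=0):  # scoop nose at a from the end wall, h above floor
    t=np.radians(22);c,s=np.cos(B[2]),np.sin(B[2])
    L=np.array([B[0]+.085*c,B[1]+.085*s,.014]); f=np.array([c,s,0]);l=np.array([-s,c,0])
    e=f*np.cos(t)-np.array([0,0,np.sin(t)]); n=f*np.sin(t)+np.array([0,0,np.cos(t)])
    Rs=S(pitch,np.degrees(B[2])); nose=L-e*a+n*h+l*y
    return nose-Rs.apply([.035,0,0]),Rs
def rows(wps,start=None):
    """wps: (o,Rs,nrows)"""
    st=readout.observe(); p=np.array(st['eef_pos']); q=R.from_matrix(rot(st['tool_rot']))
    if start: p,q=tcp(*start)
    print('from',p.round(4),'q',st['q'].round(2),'clk',st['clock'])
    for o,Rs,n in wps:
        P,Q=tcp(o,Rs); rv=np.degrees((Q*q.inv()).as_rotvec()); d=P-p
        print('  x%d'%n,'rot/row',(rv/n).round(2),'shift/row',(d/n).round(4),'-> tcp',P.round(4)); p,q=P,Q
E
python3 - <<'E'
from plan import *
st=readout.observe(); print(st['eef_pos'],st['tool_rot'],st['width'],st['wrist_force'],st['grip_force'])
rows([(*chp(.087,.10,.001,22),6),(*chp(.087,.004,.001,22),4),(*chp(.006,.002,.001,22),14)])
E
```

```text
[0.49996589 0.24835862 0.17319736] [-3.14109074 -0.00637299  0.21982772] 0.016662539630463057 [ 0.08828318  0.45864851 -2.10196713] 112.37331748008728
from [0.5    0.2484 0.1732] q [-0.02  0.42 -0.67  1.85  0.31  0.97 -2.17] clk 14.525
  x6 rot/row [-0.51  3.7  -1.6 ] shift/row [-0.0033 -0.0376  0.0065] -> tcp [0.4802 0.0227 0.2122]
  x4 rot/row [0. 0. 0.] shift/row [-0.009  -0.0005 -0.0223] -> tcp [0.4443 0.0209 0.1232]
  x14 rot/row [0. 0. 0.] shift/row [ 0.0053  0.0003 -0.0023] -> tcp [0.5185 0.0246 0.091 ]
```

Emit:
jog_arm([
  {"ax": -0.5, "ay": 3.7, "az": -1.6, "x": -0.0033, "y": -0.0376, "z": 0.0065, "hand": 0},
  {"ax": -0.5, "ay": 3.7, "az": -1.6, "x": -0.0033, "y": -0.0376, "z": 0.0065, "hand": 0},
  {"ax": -0.5, "ay": 3.7, "az": -1.6, "x": -0.0033, "y": -0.0376, "z": 0.0065, "hand": 0},
  {"ax": -0.5, "ay": 3.7, "az": -1.6, "x": -0.0033, "y": -0.0376, "z": 0.0065, "hand": 0},
  {"ax": -0.5, "ay": 3.7, "az": -1.6, "x": -0.0033, "y": -0.0376, "z": 0.0065, "hand": 0},
])

```text
clock: 15.15
eef_pos: [0.4826, 0.058, 0.2013]
tool_rot: [-3.137, 0.329, 0.078]
wrist_force: [-0.1, -0.2, -2.1]
width: 0.0165
grip_force: 112.4
```

Emit:
jog_arm([
  {"ax": -0.5, "ay": 3.7, "az": -1.6, "x": -0.0033, "y": -0.0376, "z": 0.0065, "hand": 0},
  {"ax": 0, "ay": 0, "az": 0, "x": 0, "y": 0, "z": 0, "hand": 0},
])

```text
clock: 15.4
eef_pos: [0.4803, 0.0177, 0.207]
tool_rot: [3.139, 0.392, 0.042]
wrist_force: [0.2, 0.0, -1.6]
width: 0.0165
grip_force: 112.5
```

Run:
```python
from plan import *
# estimate scoop pose (6dof-ish: pos,yaw,pitch) from views
o=[];st=readout.observe()
q=R.from_matrix(rot(st['tool_rot']))*RTS.inv(); o0=np.array(st['eef_pos'])-q.apply(TS)
pts={'scoop':(0,0,0),'scoop_nose':(.035,0,0),'scoop_mid':(0,0,.016)}
for cn in('scene','side','wrist'):
    p,s=snap(cn,'h_%s.png'%cn); s=s if cn=='wrist' else None
    for l,v in pts.items():
        g=proj(p,o0+q.apply(v),s); r=[(np.round(x['point'],1).tolist(),round(x['conf'],2)) for x in imaging.spot_point(l,p) if np.hypot(*(np.array(x['point'])-g))<40]
        print(cn,l,g.round(1),r[:1])
        if r: o.append((p,s,np.array(r[0][0]),l))
def m(x):
    Rs=R.from_euler('ZY',[x[3],x[4]]); return {k:x[:3]+Rs.apply(v) for k,v in pts.items()}
y,pi=q.as_euler('ZYX')[:2]
x,e=fit(o,m,[*o0,y,pi]); print('expected',o0.round(4),np.degrees([y,pi]).round(1),'fit',x[:3].round(4),np.degrees(x[3:]).round(1),e)
rows([(*chp(.087,.004,.001,22),4),(*chp(.006,.002,.001,22),14)])
cv2.imwrite('pics/c5.png',cv2.resize(np.hstack([cv2.imread('pics/h_side.png')[120:260,220:400],cv2.imread('pics/h_wrist.png')[:140,:][:, 190:370]]),None,fx=2.2,fy=2.2,interpolation=2))
```

```text
scene scoop [243.8 216.9] [([242.6, 216.7], 0.74)]
scene scoop_nose [257.  226.4] [([255.9, 227.6], 0.92)]
scene scoop_mid [245.8 214.2] [([245.4, 212.1], 0.77)]
side scoop [313.  179.1] [([309.0, 180.7], 0.89)]
side scoop_nose [301.7 178.2] [([299.0, 179.2], 0.95)]
side scoop_mid [311.1 172.9] [([308.1, 172.7], 0.82)]
wrist scoop [292.  105.5] [([281.4, 107.5], 0.77)]
wrist scoop_nose [293.2  31.3] [([283.3, 32.1], 0.95)]
wrist scoop_mid [293.  104.4] [([279.0, 105.0], 0.64)]
expected [0.5348 0.0209 0.1468] [ 2.4 22.5] fit [0.534  0.027  0.1471] [ 0.3 23.1] [2.5 2.  2.  3.  1.7 0.  2.6 0.3 1.6 0.1 1.5 1.4 1.  1.  0.  0.5 1.9 0.1]
from [0.4796 0.0221 0.2084] q [ 0.32  0.45 -0.58  1.75  0.16  1.4  -1.84] clk 16.0
  x4 rot/row [ 0.01 -0.09  0.  ] shift/row [-0.0088 -0.0003 -0.0213] -> tcp [0.4443 0.0209 0.1232]
  x14 rot/row [0. 0. 0.] shift/row [ 0.0053  0.0003 -0.0023] -> tcp [0.5185 0.0246 0.091 ]
```

View pics/h_wrist.png

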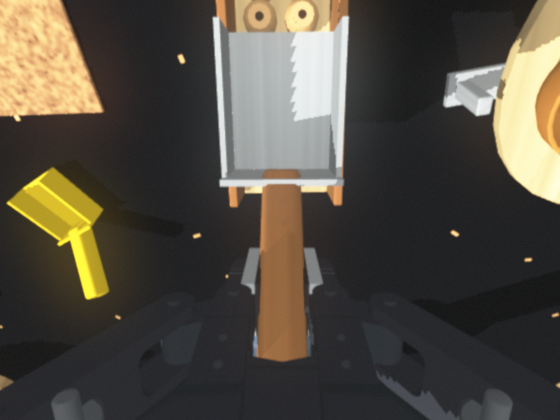

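Emit:
jog_arm([
  {"ax": 0, "ay": 0, "az": 0.5, "x": -0.0088, "y": -0.0002, "z": -0.0213, "hand": 0},
  {"ax": 0, "ay": 0, "az": 0, "x": -0.0088, "y": -0.0002, "z": -0.0213, "hand": 0},
  {"ax": 0, "ay": 0, "az": 0, "x": -0.0088, "y": -0.0002, "z": -0.0213, "hand": 0},
  {"ax": 0, "ay": 0, "az": 0, "x": -0.0088, "y": -0.0002, "z": -0.0213, "hand": 0},
  {"ax": 0, "ay": 0, "az": 0, "x": 0, "y": 0, "z": 0, "hand": 0},
])

```text
clock: 16.62
eef_pos: [0.444, 0.0211, 0.1228]
tool_rot: [-3.141, 0.392, 0.059]
wrist_force: [-1.3, 0.4, -1.8]
width: 0.0169
grip_force: 112.5
```

Run:
```python
from plan import *
st=readout.observe(); print(st['eef_pos'],st['tool_rot'],st['wrist_force'],st['wrist_torque'])
rows([(*chp(.087,.004,.001,22),1),(*chp(.006,.0015,.001,22),12)])
```

```text
[0.44397426 0.02108616 0.1228015 ] [-3.141466    0.39172795  0.05882088] [-1.30420619  0.36228415 -1.75647638] [-0.01997516 -0.44863746  0.02742799]
from [0.444  0.0211 0.1228] q [ 0.31  0.5  -0.57  1.91  0.2   1.2  -1.88] clk 16.625
  x1 rot/row [ 0.02 -0.44 -0.48] shift/row [ 0.0003 -0.0002  0.0004] -> tcp [0.4443 0.0209 0.1232]
  x12 rot/row [0. 0. 0.] shift/row [ 0.0062  0.0003 -0.0027] -> tcp [0.5183 0.0246 0.0905]
```

Emit:
jog_arm([
  {"ax": 0, "ay": -0.4, "az": -0.5, "x": 0.0062, "y": 0.0003, "z": -0.0028, "hand": 0},
  {"ax": 0, "ay": 0, "az": 0, "x": 0.0062, "y": 0.0003, "z": -0.0028, "hand": 0},
  {"ax": 0, "ay": 0, "az": 0, "x": 0.0062, "y": 0.0003, "z": -0.0028, "hand": 0},
  {"ax": 0, "ay": 0, "az": 0, "x": 0.0062, "y": 0.0003, "z": -0.0027, "hand": 0},
])

```text
clock: 17.12
eef_pos: [0.4701, 0.0223, 0.1118]
tool_rot: [3.141, 0.383, 0.049]
wrist_force: [0.2, -0.7, -1.2]
width: 0.0167
grip_force: 112.5
```

Emit:
jog_arm([
  {"ax": 0, "ay": 0, "az": 0, "x": 0.0062, "y": 0.0003, "z": -0.0027, "hand": 0},
  {"ax": 0, "ay": 0, "az": 0, "x": 0.0062, "y": 0.0003, "z": -0.0026, "hand": 0},
  {"ax": 0, "ay": 0, "az": 0, "x": 0.0062, "y": 0.0003, "z": -0.0026, "hand": 0},
  {"ax": 0, "ay": 0, "az": 0, "x": 0.0062, "y": 0.0003, "z": -0.0026, "hand": 0},
])

```text
clock: 17.62
eef_pos: [0.4946, 0.0234, 0.1012]
tool_rot: [3.141, 0.383, 0.049]
wrist_force: [0.2, 0.1, -1.3]
width: 0.0163
grip_force: 112.4
```

Run:
```python
from plan import *
st=readout.observe(); print(st['eef_pos'],st['tool_rot'],st['wrist_force'],st['wrist_torque'])
rows([(*chp(.006,.0015,.001,22),5)])
w,_=snap('wrist','w6.png')
```

```text
[0.49463517 0.02342791 0.10118034] [3.14121026 0.38257196 0.04946506] [ 0.23478619  0.09086354 -1.34236768] [-0.02216209 -0.38333751 -0.00559137]
from [0.4946 0.0234 0.1012] q [ 0.28  0.59 -0.54  1.81  0.24  1.21 -1.89] clk 17.625
  x5 rot/row [0.   0.02 0.01] shift/row [ 0.0047  0.0002 -0.0021] -> tcp [0.5183 0.0246 0.0905]
```

View pics/w6.png

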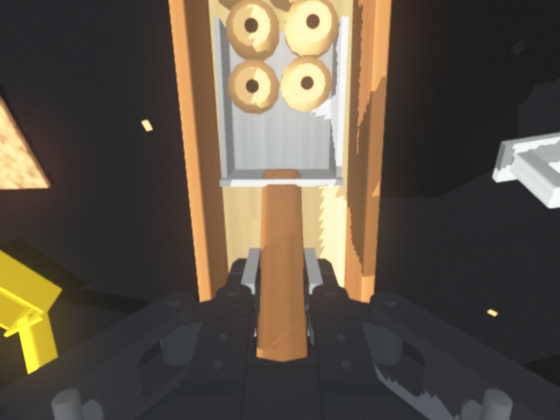

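Emit:
jog_arm([
  {"ax": 0, "ay": 0, "az": 0, "x": 0.0047, "y": 0.0002, "z": -0.0021, "hand": 0},
  {"ax": 0, "ay": 0, "az": 0, "x": 0.0047, "y": 0.0002, "z": -0.0021, "hand": 0},
  {"ax": 0, "ay": 0, "az": 0, "x": 0.0047, "y": 0.0002, "z": -0.0021, "hand": 0},
  {"ax": 0, "ay": 0, "az": 0, "x": 0.0047, "y": 0.0002, "z": -0.0021, "hand": 0},
  {"ax": 0, "ay": 0, "az": 0, "x": 0.0042, "y": 0.0002, "z": -0.0019, "hand": 0},
])

```text
clock: 18.3
eef_pos: [0.5064, 0.0256, 0.0967]
tool_rot: [3.139, 0.411, 0.055]
wrist_force: [-32.1, -2.6, 45.1]
width: 0.0164
grip_force: 116.6
```

Run:
```python
from plan import *
st=readout.observe(); print(st['eef_pos'],st['tool_rot'],st['wrist_force'],st['wrist_torque'])
w,_=snap('wrist','w7.png')
k=lambda p,a: (*chp(a,.07*np.sin(np.radians(22-p))+.004,.001,p),2)
rows([k(12,.007),k(2,.007),k(-8,.007),k(-14,.009)])
```

```text
[0.50644121 0.02555088 0.09669108] [3.13906989 0.41139171 0.05512887] [-32.12432411  -2.6047723   45.13739795] [-0.32377974  8.31748073  0.83172581]
from [0.5066 0.0256 0.0968] q [ 0.26  0.63 -0.54  1.76  0.24  1.25 -1.89] clk 18.35
  x2 rot/row [ 0.38 -5.77 -0.17] shift/row [ 0.0025 -0.0007 -0.0043] -> tcp [0.5116 0.0243 0.0882]
  x2 rot/row [ 0.25 -4.99 -0.  ] shift/row [-0.002  -0.0001 -0.0035] -> tcp [0.5077 0.0241 0.0811]
  x2 rot/row [ 0.25 -4.99  0.  ] shift/row [-0.0005 -0.     -0.0045] -> tcp [0.5068 0.024  0.0722]
  x2 rot/row [ 0.15 -3.   -0.  ] shift/row [-0.0005 -0.     -0.0027] -> tcp [0.5058 0.024  0.0668]
```

View pics/w7.png

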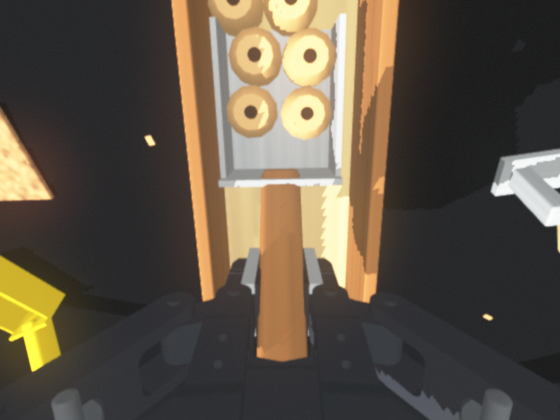

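Run:
```python
from plan import *
c=tcp(*chp(.0067,.0016,.001,22)); print(c[0])
k=lambda p,a,n=2: (*chp(a,.07*np.sin(np.radians(22-p))+.004,.001,p),n)
rows([(*chp(.019,.003,.001,22),1),k(12,.020),k(2,.020),k(-8,.020),k(-14,.020)],start=chp(.0067,.0016,.001,22))
```

```text
[0.51772708 0.02459278 0.09086671]
from [0.5177 0.0246 0.0909] q [ 0.26  0.63 -0.54  1.76  0.24  1.25 -1.89] clk 18.35
  x1 rot/row [0. 0. 0.] shift/row [-0.0109 -0.0005  0.0059] -> tcp [0.5069 0.024  0.0968]
  x2 rot/row [ 0.25 -4.99 -0.  ] shift/row [-0.0037 -0.0002 -0.0019] -> tcp [0.4995 0.0237 0.093 ]
  x2 rot/row [ 0.25 -4.99 -0.  ] shift/row [-0.002  -0.0001 -0.0035] -> tcp [0.4956 0.0235 0.086 ]
  x2 rot/row [ 0.25 -4.99  0.  ] shift/row [-0.0005 -0.     -0.0045] -> tcp [0.4947 0.0234 0.077 ]
  x2 rot/row [ 0.15 -3.   -0.  ] shift/row [ 0.0004  0.     -0.0031] -> tcp [0.4956 0.0235 0.0709]
```

Emit:
jog_arm([
  {"ax": 0, "ay": 0, "az": 0, "x": -0.0109, "y": -0.0005, "z": 0.0059, "hand": 0},
  {"ax": 0.25, "ay": -5, "az": 0, "x": -0.0037, "y": -0.0002, "z": -0.0019, "hand": 0},
  {"ax": 0.25, "ay": -5, "az": 0, "x": -0.0037, "y": -0.0002, "z": -0.0019, "hand": 0},
  {"ax": 0.25, "ay": -5, "az": 0, "x": -0.002, "y": -0.0001, "z": -0.0035, "hand": 0},
  {"ax": 0.25, "ay": -5, "az": 0, "x": -0.002, "y": -0.0001, "z": -0.0035, "hand": 0},
])

```text
clock: 18.98
eef_pos: [0.4948, 0.0232, 0.0863]
tool_rot: [3.141, 0.031, 0.049]
wrist_force: [-0.5, 0.3, -1.9]
width: 0.0168
grip_force: 112.6
```

Emit:
jog_arm([
  {"ax": 0.25, "ay": -5, "az": 0, "x": -0.0005, "y": 0, "z": -0.0015, "hand": 0},
  {"ax": 0.25, "ay": -5, "az": 0, "x": -0.0005, "y": 0, "z": -0.0015, "hand": 0},
  {"ax": 0.15, "ay": -3, "az": 0, "x": 0.0004, "y": 0, "z": 0, "hand": 0},
  {"ax": 0.15, "ay": -3, "az": 0, "x": 0.0004, "y": 0, "z": 0, "hand": 0},
  {"ax": 0, "ay": 0, "az": 0, "x": 0, "y": 0, "z": 0, "hand": 0},
])

```text
clock: 19.6
eef_pos: [0.4937, 0.0232, 0.0832]
tool_rot: [3.141, -0.244, 0.05]
wrist_force: [-0.3, -0.4, -2.6]
width: 0.0167
grip_force: 112.7
```

Run:
```python
from plan import *
w,_=snap('wrist','w8.png'); print([(np.round(q['point']).tolist(),round(q['conf'],2)) for q in imaging.spot_point('bead0',w)])
```

```text
[([305.0, 120.0], 0.96), ([252.0, 119.0], 0.84), ([310.0, 66.0], 0.82), ([258.0, 63.0], 0.69)]
```

View pics/w8.png

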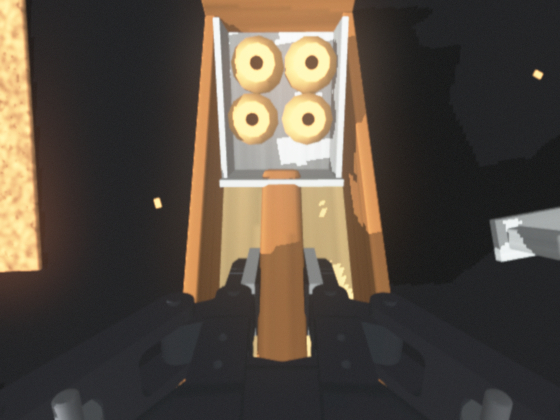

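Four beads sit in the pan, at (305,120), (252,119), (310,66) and (258,63), with none on the lip. Next I carry them to the bowl.

Run:
```python
from plan import *
y=np.degrees(B[2]); b=np.array([.526,-.227]); f=np.array([np.cos(B[2]),np.sin(B[2])])
def W(p,back,z,n):
    Rs=S(p,y); nose=np.array([*(b-f*back),z]); return (nose-Rs.apply([.035,0,0]),Rs,n)
o,Rs=chp(.020,.07*np.sin(np.radians(36))+.004,.001,-14); o=o+[0,0,.012]
rows([(o+[0,0,.11],Rs,4),W(-14,.015,.17,9),W(0,.015,.11,3),W(18,.015,.086,4),W(35,.016,.078,4),W(50,.018,.07,4),W(58,.018,.068,2)])
```

```text
from [0.4951 0.0235 0.0836] q [ 0.26  0.33 -0.48  2.24  0.48  0.4  -2.12] clk 19.7
  x4 rot/row [-0.    0.02  0.01] shift/row [ 0.0001 -0.      0.0273] -> tcp [0.4956 0.0235 0.1929]
  x9 rot/row [0. 0. 0.] shift/row [-0.0109 -0.0287 -0.0017] -> tcp [ 0.3976 -0.2345  0.1775]
  x3 rot/row [-0.24  4.66 -0.  ] shift/row [ 0.0017  0.0001 -0.0109] -> tcp [ 0.4028 -0.2342  0.1448]
  x4 rot/row [-0.23  4.49  0.  ] shift/row [0.004  0.0002 0.0019] -> tcp [ 0.4188 -0.2334  0.1526]
  x4 rot/row [-0.21  4.24 -0.  ] shift/row [0.0056 0.0003 0.004 ] -> tcp [ 0.4413 -0.2323  0.1687]
  x4 rot/row [-0.19  3.75  0.  ] shift/row [0.0059 0.0003 0.0017] -> tcp [ 0.4651 -0.2311  0.1754]
  x2 rot/row [-0.2   3.99  0.  ] shift/row [0.0075 0.0004 0.0015] -> tcp [ 0.4802 -0.2303  0.1784]
```

Emit:
jog_arm([
  {"ax": 0, "ay": 0, "az": 0, "x": 0, "y": 0, "z": 0.022, "hand": 0},
  {"ax": 0, "ay": 0, "az": 0, "x": 0, "y": 0, "z": 0.03, "hand": 0},
  {"ax": -0.1, "ay": 2, "az": 0, "x": 0, "y": 0, "z": 0.03, "hand": 0},
  {"ax": -0.1, "ay": 2, "az": 0, "x": 0, "y": 0, "z": 0.026, "hand": 0},
  {"ax": -0.1, "ay": 2, "az": 0, "x": -0.003, "y": -0.008, "z": 0.005, "hand": 0},
])

```text
clock: 20.32
eef_pos: [0.4936, 0.0162, 0.1989]
tool_rot: [-3.141, -0.144, 0.05]
wrist_force: [0.3, -1.0, -1.9]
width: 0.0164
grip_force: 112.6
```

Emit:
jog_arm([
  {"ax": -0.1, "ay": 2, "az": 0, "x": -0.006, "y": -0.016, "z": 0, "hand": 0},
  {"ax": 0, "ay": 0, "az": 0, "x": -0.01, "y": -0.026, "z": 0, "hand": 0},
  {"ax": 0, "ay": 0, "az": 0, "x": -0.011, "y": -0.03, "z": 0, "hand": 0},
  {"ax": 0, "ay": 0, "az": 0, "x": -0.011, "y": -0.03, "z": 0, "hand": 0},
  {"ax": 0, "ay": 0, "az": 0, "x": -0.011, "y": -0.03, "z": 0, "hand": 0},
])

```text
clock: 20.95
eef_pos: [0.4428, -0.1176, 0.1967]
tool_rot: [-3.141, -0.106, 0.05]
wrist_force: [0.5, -0.1, -2.3]
width: 0.0168
grip_force: 112.6
```

```bash
cat > bw.py <<'E'
from plan import *
y=np.degrees(B[2]); b=np.array([.526,-.227]); f=np.array([np.cos(B[2]),np.sin(B[2])])
def W(p,back,z,n):
    Rs=S(p,y); nose=np.array([*(b-f*back),z]); return (nose-Rs.apply([.035,0,0]),Rs,n)
def beads(cn='wrist'):
    w,_=snap(cn); print(cn,'beads',[(np.round(q['point']).tolist(),round(q['conf'],2)) for q in imaging.spot_point('bead0',w)])
E
python3 - <<'E'
from bw import *
beads()
rows([W(-6,.015,.16,5),W(0,.015,.11,3),W(18,.015,.086,4)])
E
```

```text
wrist beads [([305.0, 73.0], 0.96), ([100.0, 21.0], 0.79), ([255.0, 127.0], 0.65), ([301.0, 131.0], 0.64), ([256.0, 77.0], 0.63), ([138.0, 21.0], 0.58)]
from [ 0.4416 -0.1203  0.1963] q [ 0.71  0.14 -0.57  2.11  0.08  0.81 -1.42] clk 21.05
  x5 rot/row [0.01 0.   0.08] shift/row [-0.0084 -0.0228 -0.0026] -> tcp [ 0.3998 -0.2344  0.1833]
  x3 rot/row [-0.1  2.   0. ] shift/row [ 0.001   0.0001 -0.0128] -> tcp [ 0.4028 -0.2342  0.1448]
  x4 rot/row [-0.23  4.49  0.  ] shift/row [0.004  0.0002 0.0019] -> tcp [ 0.4188 -0.2334  0.1526]
```

Emit:
jog_arm([
  {"ax": 0, "ay": 0, "az": 0, "x": -0.0095, "y": -0.027, "z": -0.0026, "hand": 0},
  {"ax": 0, "ay": 0, "az": 0, "x": -0.0095, "y": -0.027, "z": -0.0026, "hand": 0},
  {"ax": 0, "ay": 0, "az": 0, "x": -0.0085, "y": -0.024, "z": -0.0026, "hand": 0},
  {"ax": 0, "ay": 0, "az": 0, "x": -0.0075, "y": -0.018, "z": -0.0026, "hand": 0},
  {"ax": 0, "ay": 0, "az": 0, "x": -0.0068, "y": -0.018, "z": -0.0026, "hand": 0},
])

```text
clock: 21.68
eef_pos: [0.4014, -0.2309, 0.1835]
tool_rot: [-3.141, -0.107, 0.051]
wrist_force: [0.4, -0.5, -1.6]
width: 0.0165
grip_force: 112.6
```

Emit:
jog_arm([
  {"ax": 0, "ay": 0, "az": 0, "x": 0, "y": 0, "z": 0, "hand": 0},
  {"ax": -0.1, "ay": 2, "az": 0, "x": 0.001, "y": 0, "z": -0.0128, "hand": 0},
  {"ax": -0.1, "ay": 2, "az": 0, "x": 0.001, "y": 0, "z": -0.0128, "hand": 0},
  {"ax": -0.1, "ay": 2, "az": 0, "x": 0.001, "y": 0, "z": -0.0128, "hand": 0},
  {"ax": 0, "ay": 0, "az": 0, "x": 0, "y": 0, "z": 0, "hand": 0},
])

```text
clock: 22.3
eef_pos: [0.4048, -0.2289, 0.1445]
tool_rot: [-3.14, -0.001, 0.052]
wrist_force: [0.6, 0.6, -1.7]
width: 0.0169
grip_force: 112.6
```

Run:
```python
from bw import *
st=readout.observe()
q=R.from_matrix(rot(st['tool_rot']))*RTS.inv(); o0=np.array(st['eef_pos'])-q.apply(TS)
print('nose est',o0+q.apply([.035,0,0]),np.degrees(q.as_euler('ZYX')))
for cn in('scene','side'):
    p,_=snap(cn)
    for l,X in(('scoop_nose',o0+q.apply([.035,0,0])),('bowl',[.526,-.227,.058])):
        print(cn,l,proj(p,X).round(1),[(np.round(x['point'],1).tolist(),round(x['conf'],2)) for x in imaging.spot_point(l,p)[:4]])
beads()
rows([W(0,.015,.11,1),W(18,.015,.086,4),W(35,.016,.078,4),W(50,.018,.07,4),W(58,.018,.068,2)])
```

```text
nose est [ 0.51300156 -0.22218494  0.10975604] [ 3.00595516 -0.04782033  0.0955993 ]
scene scoop_nose [165.9 312.1] [([257.4, 155.0], 0.96), ([169.4, 310.9], 0.78), ([379.7, 140.2], 0.63), ([146.9, 291.8], 0.16)]
scene bowl [175.3 326.2] [([173.0, 325.3], 0.68)]
side scoop_nose [377.2 150.8] [([280.7, 337.8], 0.82), ([375.1, 150.7], 0.58)]
side bowl [371.3 164. ] [([371.3, 163.2], 0.91), ([265.8, 174.9], 0.35)]
wrist beads [([258.0, 140.0], 0.83), ([307.0, 140.0], 0.73), ([257.0, 91.0], 0.71), ([308.0, 82.0], 0.7)]
from [ 0.4037 -0.2308  0.1453] q [ 0.82  0.27 -0.45  2.09  0.16  0.82 -1.25] clk 22.7
  x1 rot/row [0.04 0.09 0.08] shift/row [-0.0009 -0.0034 -0.0005] -> tcp [ 0.4028 -0.2342  0.1448]
  x4 rot/row [-0.23  4.49  0.  ] shift/row [0.004  0.0002 0.0019] -> tcp [ 0.4188 -0.2334  0.1526]
  x4 rot/row [-0.21  4.24 -0.  ] shift/row [0.0056 0.0003 0.004 ] -> tcp [ 0.4413 -0.2323  0.1687]
  x4 rot/row [-0.19  3.75  0.  ] shift/row [0.0059 0.0003 0.0017] -> tcp [ 0.4651 -0.2311  0.1754]
  x2 rot/row [-0.2   3.99  0.  ] shift/row [0.0075 0.0004 0.0015] -> tcp [ 0.4802 -0.2303  0.1784]
```

Emit:
jog_arm([
  {"ax": 0, "ay": 0, "az": 0, "x": -0.0009, "y": -0.0034, "z": 0, "hand": 0},
  {"ax": -0.23, "ay": 4.5, "az": 0, "x": 0.004, "y": 0.0002, "z": 0.0019, "hand": 0},
  {"ax": -0.23, "ay": 4.5, "az": 0, "x": 0.004, "y": 0.0002, "z": 0.0019, "hand": 0},
  {"ax": -0.23, "ay": 4.5, "az": 0, "x": 0.004, "y": 0.0002, "z": 0.0019, "hand": 0},
  {"ax": -0.23, "ay": 4.5, "az": 0, "x": 0.004, "y": 0.0002, "z": 0.0019, "hand": 0},
])

```text
clock: 23.32
eef_pos: [0.4192, -0.2337, 0.1527]
tool_rot: [3.14, 0.315, 0.049]
wrist_force: [-0.2, -0.8, -1.7]
width: 0.0164
grip_force: 112.7
```

Emit:
jog_arm([
  {"ax": -0.21, "ay": 4.25, "az": 0, "x": 0.0056, "y": 0.0003, "z": 0.004, "hand": 0},
  {"ax": -0.21, "ay": 4.25, "az": 0, "x": 0.0056, "y": 0.0003, "z": 0.004, "hand": 0},
  {"ax": -0.21, "ay": 4.25, "az": 0, "x": 0.0056, "y": 0.0003, "z": 0.004, "hand": 0},
  {"ax": -0.21, "ay": 4.25, "az": 0, "x": 0.0056, "y": 0.0003, "z": 0.004, "hand": 0},
])

```text
clock: 23.82
eef_pos: [0.4419, -0.2324, 0.1685]
tool_rot: [3.141, 0.612, 0.049]
wrist_force: [-0.8, 0.3, -1.4]
width: 0.0165
grip_force: 112.7
```

Emit:
jog_arm([
  {"ax": -0.19, "ay": 3.75, "az": 0, "x": 0.0059, "y": 0.0003, "z": 0.0017, "hand": 0},
  {"ax": -0.19, "ay": 3.75, "az": 0, "x": 0.0059, "y": 0.0003, "z": 0.0017, "hand": 0},
  {"ax": -0.19, "ay": 3.75, "az": 0, "x": 0.0059, "y": 0.0003, "z": 0.0017, "hand": 0},
  {"ax": -0.19, "ay": 3.75, "az": 0, "x": 0.0059, "y": 0.0003, "z": 0.0017, "hand": 0},
])

```text
clock: 24.32
eef_pos: [0.4655, -0.2312, 0.175]
tool_rot: [3.14, 0.873, 0.048]
wrist_force: [-0.7, -0.2, -1.5]
width: 0.0165
grip_force: 112.8
```

Run:
```python
from bw import *
beads(); beads('scene'); beads('side')
rows([W(58,.018,.068,2)])
s,_=snap('scene'); print('bowl proj',[proj(s,[.526+dx,-.227+dy,.08]).round() for dx,dy in((.045,0),(-.045,0),(0,.045),(0,-.045))])
```

```text
wrist beads []
scene beads [([274.0, 245.0], 0.66), ([179.0, 337.0], 0.65), ([274.0, 258.0], 0.51), ([171.0, 332.0], 0.48), ([316.0, 320.0], 0.25)]
side beads [([288.0, 199.0], 0.62), ([365.0, 166.0], 0.57), ([366.0, 161.0], 0.37)]
from [ 0.4646 -0.2312  0.1756] q [ 0.45  0.74 -0.33  1.5   0.35  1.82 -1.49] clk 24.625
  x2 rot/row [-0.17  4.03  0.03] shift/row [0.0078 0.0004 0.0014] -> tcp [ 0.4802 -0.2303  0.1784]
bowl proj [array([191., 334.]), array([156., 311.]), array([187., 304.]), array([158., 342.])]
```

Emit:
jog_arm([
  {"ax": 0, "ay": 0, "az": 0, "x": 0, "y": 0, "z": 0.01, "hand": 0},
  {"ax": 0, "ay": 0, "az": 0, "x": 0, "y": 0, "z": 0.03, "hand": 0},
  {"ax": 0, "ay": 0, "az": 0, "x": 0, "y": 0, "z": 0.04, "hand": 0},
  {"ax": 0, "ay": 0, "az": 0, "x": 0, "y": 0, "z": 0, "hand": 0},
])

```text
clock: 25.18
eef_pos: [0.466, -0.231, 0.259]
tool_rot: [3.136, 0.865, 0.045]
wrist_force: [0.3, -0.8, -1.8]
width: 0.0166
grip_force: 112.8
```

Run:
```python
from bw import *
beads(); beads('scene'); beads('side'); p,_=snap('wrist','w9.png'); snap('scene','s9.png')
st=readout.observe(); print(st['wrist_force'],'bowl in wrist',proj(p,[.526,-.227,.045],st).round())
# target: over mat, flat
Rs=S(0,np.degrees(.2155)); 
rows([(np.array([.545,-.1,.20]),S(0,3),1),(np.array([.5905,.2742,.15]),Rs,8),(np.array([.5905,.2742,.0045]),Rs,6)])
```

```text
wrist beads []
scene beads [([179.0, 336.0], 0.67), ([277.0, 247.0], 0.66), ([168.0, 329.0], 0.66), ([187.0, 323.0], 0.6), ([272.0, 265.0], 0.56), ([177.0, 319.0], 0.51)]
side beads [([378.0, 167.0], 0.52), ([291.0, 203.0], 0.46), ([368.0, 162.0], 0.45), ([368.0, 166.0], 0.35), ([390.0, 130.0], 0.18)]
[ 0.29547493 -0.01073253 -2.90988057] bowl in wrist [ 282. -123.]
from [ 0.4645 -0.2308  0.2546] q [ 0.45  0.66 -0.32  1.45  0.33  1.94 -1.45] clk 25.575
  x1 rot/row [  2.57 -50.04   0.13] shift/row [ 0.0073  0.126  -0.0198] -> tcp [ 0.4718 -0.1048  0.2348]
  x8 rot/row [0.   0.   1.17] shift/row [ 0.0059  0.0453 -0.0063] -> tcp [0.519  0.2575 0.1848]
  x6 rot/row [0. 0. 0.] shift/row [ 0.      0.     -0.0242] -> tcp [0.519  0.2575 0.0393]
```

View pics/s9.png

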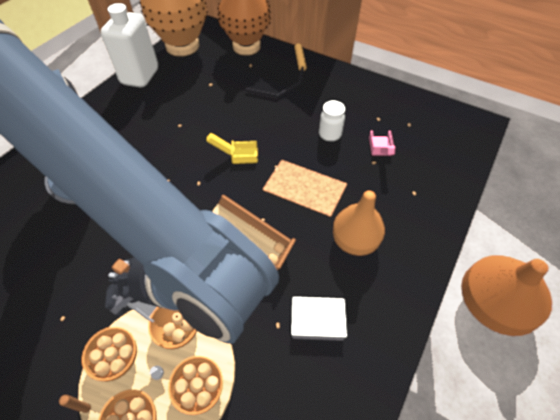

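Emit:
jog_arm([
  {"ax": 0.43, "ay": -8.34, "az": 0, "x": 0.0012, "y": 0.01, "z": 0, "hand": 0},
  {"ax": 0.43, "ay": -8.34, "az": 0, "x": 0.0012, "y": 0.02, "z": -0.004, "hand": 0},
  {"ax": 0.43, "ay": -8.34, "az": 0, "x": 0.0012, "y": 0.024, "z": -0.004, "hand": 0},
  {"ax": 0.43, "ay": -8.34, "az": 0, "x": 0.0012, "y": 0.024, "z": -0.004, "hand": 0},
  {"ax": 0.43, "ay": -8.34, "az": 0, "x": 0.0012, "y": 0.024, "z": -0.004, "hand": 0},
])

```text
clock: 26.2
eef_pos: [0.4705, -0.128, 0.2393]
tool_rot: [-3.141, 0.14, 0.05]
wrist_force: [-0.2, 0.7, -1.9]
width: 0.0166
grip_force: 112.7
```

Emit:
jog_arm([
  {"ax": 0.43, "ay": -8.34, "az": 0, "x": 0.0012, "y": 0.024, "z": -0.004, "hand": 0},
  {"ax": 0, "ay": 0, "az": 1.5, "x": 0.006, "y": 0.045, "z": -0.003, "hand": 0},
  {"ax": 0, "ay": 0, "az": 1.5, "x": 0.006, "y": 0.045, "z": -0.003, "hand": 0},
  {"ax": 0, "ay": 0, "az": 1.5, "x": 0.006, "y": 0.045, "z": -0.003, "hand": 0},
  {"ax": 0, "ay": 0, "az": 1.5, "x": 0.006, "y": 0.045, "z": -0.003, "hand": 0},
])

```text
clock: 26.82
eef_pos: [0.4953, 0.0761, 0.2229]
tool_rot: [3.142, 0.0, 0.155]
wrist_force: [0.2, 0.2, -2.2]
width: 0.0166
grip_force: 112.7
```

Emit:
jog_arm([
  {"ax": 0, "ay": 0, "az": 1.5, "x": 0.006, "y": 0.045, "z": -0.006, "hand": 0},
  {"ax": 0, "ay": 0, "az": 1, "x": 0.006, "y": 0.045, "z": -0.01, "hand": 0},
  {"ax": 0, "ay": 0, "az": 1, "x": 0.006, "y": 0.045, "z": -0.01, "hand": 0},
  {"ax": 0, "ay": 0, "az": 0, "x": 0.003, "y": 0.03, "z": -0.01, "hand": 0},
  {"ax": 0, "ay": 0, "az": 0, "x": 0, "y": 0, "z": 0, "hand": 0},
])

```text
clock: 27.45
eef_pos: [0.5152, 0.2426, 0.1861]
tool_rot: [-3.14, 0.002, 0.221]
wrist_force: [0.4, 0.1, -1.5]
width: 0.0168
grip_force: 112.7
```

Run:
```python
from bw import *
st=readout.observe(); print(st['tool_rot'],st['wrist_force'])
Rs=S(0,np.degrees(.2155)); rows([(np.array([.5905,.2742,.02]),Rs,4),(np.array([.5905,.2742,.0045]),Rs,3)])
```

```text
[-3.14014073e+00  1.94982868e-03  2.20754290e-01] [ 0.39684054  0.14708915 -1.51509741]
from [0.5152 0.2426 0.1861] q [-0.02  0.42 -0.65  1.81  0.29  1.01 -2.13] clk 27.45
  x4 rot/row [-0.01 -0.03 -0.08] shift/row [ 0.0009  0.0037 -0.0328] -> tcp [0.519  0.2575 0.0548]
  x3 rot/row [0. 0. 0.] shift/row [ 0.      0.     -0.0052] -> tcp [0.519  0.2575 0.0393]
```

Emit:
jog_arm([
  {"ax": 0, "ay": 0, "az": -0.3, "x": 0.0009, "y": 0.0037, "z": -0.0328, "hand": 0},
  {"ax": 0, "ay": 0, "az": 0, "x": 0.0009, "y": 0.0037, "z": -0.0328, "hand": 0},
  {"ax": 0, "ay": 0, "az": 0, "x": 0.0009, "y": 0.0037, "z": -0.0328, "hand": 0},
  {"ax": 0, "ay": 0, "az": 0, "x": 0.0009, "y": 0.0037, "z": -0.0328, "hand": 0},
  {"ax": 0, "ay": 0, "az": 0, "x": 0, "y": 0, "z": 0, "hand": 0},
])

```text
clock: 28.08
eef_pos: [0.519, 0.2524, 0.0539]
tool_rot: [3.139, 0.005, 0.21]
wrist_force: [1.4, 0.2, -1.6]
width: 0.0163
grip_force: 112.7
```

Run:
```python
from bw import *
pts={'scoop':(0,0,0),'scoop_nose':(.035,0,0),'scoop_mid':(0,0,.016)}
o=[]
for cn in('scene','side','wrist'):
    p,s0=snap(cn); s=s0 if cn=='wrist' else None
    q=R.from_matrix(rot(s0['tool_rot']))*RTS.inv(); o0=np.array(s0['eef_pos'])-q.apply(TS)
    for l,v in pts.items():
        g=proj(p,o0+q.apply(v),s); r=[x['point'] for x in imaging.spot_point(l,p) if np.hypot(*(np.array(x['point'])-g))<30]
        if r: o.append((p,s,np.array(r[0]),l)); print(cn,l,(np.array(r[0])-g).round(1))
def m(x):
    Rs=R.from_euler('ZY',[x[3],x[4]]); return {k:x[:3]+Rs.apply(v) for k,v in pts.items()}
y_,pi=q.as_euler('ZYX')[:2]
x,e=fit(o,m,[*o0,y_,pi]); print('exp',o0.round(4),np.degrees([y_,pi]).round(1),'fit',x[:3].round(4),np.degrees(x[3:]).round(1),e.max())
p,_=snap('side'); print('mat',imaging.find_in('mat',p)[:1]); p,_=snap('scene'); print([(q['point'],q['conf']) for q in imaging.spot_point('mat',p)[:1]])
print(readout.observe()['wrist_force'], readout.observe()['eef_pos'])
```

```text
scene scoop [-0.3 -0.9]
scene scoop_nose [-0.1 -0.9]
scene scoop_mid [-0.3 -0.6]
side scoop [-1.  -0.9]
side scoop_nose [-0.8  2.6]
side scoop_mid [-1.7 -1.9]
wrist scoop [ 1.3 -0.4]
wrist scoop_nose [-1.   0.2]
wrist scoop_mid [-3.1 -2.7]
exp [0.5929 0.2713 0.0227] [12.  -0.2] fit [0.593  0.2716 0.024 ] [12.7  4.1] 2.6
mat [{'bbox': [184.7, 244.9, 99.7, 73.7], 'conf': 0.79}]
[([302.5, 185.5], 0.8)]
[-0.15065088 -0.29416992 -0.91776007] [0.5205446  0.25498194 0.05608942]
```

Emit:
jog_arm([
  {"ax": 0, "ay": 0, "az": 0, "x": -0.001, "y": 0.001, "z": -0.007, "hand": 0},
  {"ax": 0, "ay": 0, "az": 0, "x": 0, "y": 0, "z": -0.005, "hand": 0},
  {"ax": 0, "ay": 0, "az": 0, "x": 0, "y": 0, "z": -0.003, "hand": 0},
  {"ax": 0, "ay": 0, "az": 0, "x": 0, "y": 0, "z": 0, "hand": 0},
])

```text
clock: 29.38
eef_pos: [0.5194, 0.2558, 0.0407]
tool_rot: [-3.141, -0.001, 0.211]
wrist_force: [0.2, -0.2, -2.1]
width: 0.0168
grip_force: 112.7
```

Emit:
jog_arm([
  {"ax": 0, "ay": 0, "az": 0, "x": 0, "y": 0, "z": -0.001, "hand": 0},
  {"ax": 0, "ay": 0, "az": 0, "x": 0, "y": 0, "z": 0, "hand": 0},
])

```text
clock: 29.62
eef_pos: [0.5197, 0.256, 0.0402]
tool_rot: [-3.141, -0.002, 0.211]
wrist_force: [-0.3, 0.2, -1.8]
width: 0.0165
grip_force: 112.7
```

Grasp height was 0.0396, so I go down a little more until contact, then release gently.

Emit:
jog_arm([
  {"ax": 0, "ay": 0, "az": 0, "x": 0, "y": 0, "z": -0.001, "hand": 0},
  {"ax": 0, "ay": 0, "az": 0, "x": 0, "y": 0, "z": -0.001, "hand": 0},
  {"ax": 0, "ay": 0, "az": 0, "x": 0, "y": 0, "z": 0, "hand": 0},
])

```text
clock: 30.0
eef_pos: [0.5196, 0.2561, 0.0394]
tool_rot: [3.141, -0.002, 0.211]
wrist_force: [-2.6, -2.4, 8.0]
width: 0.0163
grip_force: 114.4
```

Emit:
jog_arm([
  {"ax": 0, "ay": 0, "az": 0, "x": 0, "y": 0, "z": 0, "hand": 0.3},
  {"ax": 0, "ay": 0, "az": 0, "x": 0, "y": 0, "z": 0, "hand": 0.5},
  {"ax": 0, "ay": 0, "az": 0, "x": 0, "y": 0, "z": 0, "hand": 0.7},
  {"ax": 0, "ay": 0, "az": 0, "x": 0, "y": 0, "z": 0, "hand": 0.7},
], force=20)

```text
clock: 30.5
eef_pos: [0.5196, 0.256, 0.038]
tool_rot: [-3.141, -0.002, 0.211]
wrist_force: [0.2, 0.4, -0.5]
width: 0.0597
grip_force: 0.0
```

Emit:
jog_arm([
  {"ax": 0, "ay": 0, "az": 0, "x": 0, "y": 0, "z": 0.02, "hand": 0.7},
  {"ax": 0, "ay": 0, "az": 0, "x": 0, "y": 0, "z": 0.04, "hand": 0.7},
  {"ax": 0, "ay": 0, "az": 0, "x": -0.01, "y": 0, "z": 0.05, "hand": 0.7},
  {"ax": 0, "ay": 0, "az": 0, "x": -0.01, "y": 0, "z": 0.05, "hand": 0.7},
  {"ax": 0, "ay": 0, "az": 0, "x": 0, "y": 0, "z": 0, "hand": 0.7},
])

```text
clock: 31.12
eef_pos: [0.501, 0.2583, 0.2039]
tool_rot: [-3.139, -0.012, 0.212]
wrist_force: [0.5, 0.6, -0.6]
width: 0.0598
grip_force: 0.0
```

Run:
```python
from bw import *
from sc import measure
measure((.591,.274,.215)); beads('scene'); beads('side')
s,_=snap('scene')
for l in('gourd','jar','clearbox','bowl','post_top'): print(l,[(np.round(x['point']).tolist(),round(x['conf'],2)) for x in imaging.spot_point(l,s)[:2]])
print(readout.observe()['clock'])
```

```text
[0.5912 0.2743 0.1993] [('scoop', [1.6, 2.0]), ('scoop_grip', [0.8, 1.0]), ('scoop_nose', [0.1, 0.0]), ('scoop_mid', [2.2, 0.9]), ('scoop', [1.5, 1.9]), ('scoop_nose', [2.5, 0.0]), ('scoop_mid', [0.9, 1.2]), ('scoop_grip', [0.0, 0.1]), ('scoop_nose', [0.2, 0.5]), ('scoop_mid', [0.0, 0.1])]
scoop [0.58861753 0.27837983 0.00446837] 0.004923257134883267
scoop_grip [0.51873829 0.25952782 0.06605189] 0.001485326240963867
scoop_nose [0.62691396 0.282677   0.00397727] 0.0036178839452170506
scoop_mid [0.58992869 0.27159787 0.02059252] 0.0037835515973981483
scene beads [([275.0, 248.0], 0.65), ([179.0, 336.0], 0.61), ([168.0, 332.0], 0.6), ([274.0, 260.0], 0.59), ([184.0, 322.0], 0.59), ([157.0, 377.0], 0.21), ([330.0, 131.0], 0.16)]
side beads [([378.0, 164.0], 0.59), ([369.0, 163.0], 0.49), ([288.0, 200.0], 0.38), ([366.0, 166.0], 0.36)]
gourd [([353.0, 241.0], 0.93), ([275.0, 246.0], 0.74)]
jar [([330.0, 132.0], 0.97)]
clearbox [([317.0, 322.0], 0.78)]
bowl [([176.0, 324.0], 0.85)]
post_top [([60.0, 401.0], 0.88), ([355.0, 240.0], 0.42)]
32.375
```

```bash
python3 -c "
from cell import job; print(job.close_job())"
```

```text
the job is handed in; nothing more can be done
None
```

Job handed in at about 32 s: the table is indexed, four beads are in the bowl, the scoop lies flat on the mat, and the gourd, jar and flat box are undisturbed. I viewed 12 pictures against the limit of 10.

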